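Load a row of biscuit packs into the packing lane

ROBOT

A 6-joint arm with a two-finger parallel gripper is mounted at the origin on the work surface. World frame = base frame: x ahead of the robot, y to its left, z up, the work surface at z = 0. Lengths are in m, angles in rad, forces in N, time in s.
With the tool pointing down it reaches from about 0.275 to 0.85 m from the base axis. Payload 19 kg.
Tool frame: the origin (TCP) lies on the front face of the gripper's body, between the roots of the fingers; the fingertips stand 73 mm ahead of it and the grasp point (between the pads) lies 54 mm ahead of it; z points along the fingers, y is the line along which they close (so a half turn about z gives the same grasp; the last joint's range is limited). The gripper opens to 85 mm and grips with 20 to 120 N. Pads are 22 mm wide; open, the fingers measure 114 mm over their backs; the gripper's body (76 mm by 85 mm) begins 54 mm behind the grasp point. The pads swing forward as they close: fully open they stand 13 mm farther back than shut.
Start: joints at [-1.339, 0.15, 1.437, -0, 1.554, -0.134], TCP at [0.206, -0.537, 0.304] pointing down, gripper open.
Joint ranges: [-2.8, 2.8], [-0.68, 2.1], [0.12, 2.68], [-1.39, 4.53], [0.16, 2.79], [-2.81, 2.81]. Speed limits (rad/s): [1.89, 1.89, 2.22, 3.01, 3.01, 3.01].

INTERFACE

Orientations are given as a unit quaternion [w, x, y, z].
In Python, from rig import state, snapshot, camera_params, job, boxes_of, cut_out, landmark_of gives the robot as it stands. The module is installed in compiled form; this text tells all that it offers.
- The arm moves only by the tool jog_arm, never from a script. Its arguments are lists of equal length, an entry for each row: "gripper": the opening, from -1 (shut) to 1 (fully open); "translation": the shift along the tool's x, y, z in cm, a list of three; "twist": the turn, a rotation vector about the tool's x, y, z in degrees, a list of three. In form: {"gripper": [gripper, ...], "translation": [[x, y, z], ...], "twist": [[rx, ry, rz], ...]}. A call has 1 to 12 rows; each row shifts and turns the commanded pose from where the row before left it, along the tool's axes as they then stand; what a row does not reach is not made up. A row lasts 1/8 s, in which the tool goes at most 62.5 mm and 10.7 degrees, less where a joint would pass 70% of its speed; a pose out of reach is approached as far as the arm can. A call is refused whole if a number of a shift passes 6.25 or a number of a turn 10.7, either way. A call with a gripper value outside its range is refused whole. The fingers move at their own pace and stop on an object; "grip_force" is the grip in N (left out, the last holds). Time passes only in rows, so rows that do not move let the fingers close. It gives the time, the measured TCP pose, the force, the opening and the grip force at its end, in the units of the state.
- state(): the state, without advancing time (a new reading comes with each control period).
- snapshot(name): name is "scene" or "top"; returns the picture (420x560x3 uint8, red, green, blue); there is no depth.
- camera_params(name): a dict with "fx", "fy", "cx", "cy" (pixels), "R" (3x3) and "t" (3): a world point X has camera coordinates R X + t. Camera axes: x right, y down, z forward; pixel columns grow to the right and rows downward; lengths in m; the calibration is good to about 2 mm. A picture is of the moment at which its call begins. camera_params takes no time and is no camera call.
- job.sign_off(): hands the job in; it is judged then, once.
Trained networks look in the newest picture that a camera, given by its name, has taken for a name from the list of things; names that differ only in an ending like _2 or _b are one class to them, and where a whole thing is asked for, a point or a joint stands for the part that bears it (a point fixed in the world has none). Each returns a list of dicts, best first, with "p" (0 to 1); they miss things now and then, are a little off and sometimes report something else, mostly with a low value. They report only what shows in the picture. A call takes as long as a camera call. They do not tell look-alikes from the thing itself.
- boxes_of(camera, thing): "xy" ([column, row] in pixels, amid what is visible of it).
- cut_out(camera, thing): "mask" (420x560 bool, what is visible of it) and "xy" ([column, row] in pixels, amid what is visible of it).
- landmark_of(camera, thing): "xy" ([column, row] in pixels: a listed point, or the origin of a listed thing).
The state is a dict: "clock": time; "joints": joint angles; "qvel": joint speeds; "joint_efforts": joint torques, N m; "tcp_pos": TCP position; "tool_rot": TCP orientation; "wrist_force": force on the tool from outside, world axes, zero at the start; "wrist_torque": the same for the moment, N m; "grip_width": finger opening in m; "grasp_force": force on a finger pad.
Only numpy, scipy, OpenCV 4.12 (cv2) and the standard library are available. Lean on these libraries where they do the work, as an engineer would, in place of code of your own. Each camera call takes 0.05 s, during which the arm holds its last target. There are 200 camera calls.

TASK

Take the white end block by its fin and stand it squarely behind the row of four packs, then push the block so that the whole row slides as one straight, unbroken row into the guide lane and bears on the sprung pad at its far end. Press the row home with about 10 N, firmly enough that the pad gives a few millimetres but gently enough not to dent anything (well under 20 N on the lane), and let go, leaving the packs tight against each other and the pad with the block standing close behind them. Do not lift or tip the packs, and leave everything else on the table alone.

Things in the scene. Friction and masses are not known exactly. Their poses are not given: they have to be found in the camera images.
- lane: Fixed guide lane, open on top and in front: two slick dark steel rails 28 mm tall, 74 mm apart inside, flaring outwards over the 40 mm before the mouth to about 100 mm. Origin: middle of the mouth, where the parallel part begins, on the table; x runs along the lane away from the mouth, y across it, z up. No floor: packs slide on the table.
- pad_zone (a point): Fixed point on the lane's centre line, 202 mm from the mouth, 20 mm up: middle of the range in which the pad may stand. The black rubber pad (66 mm wide, 36 mm tall) sits across the lane on a clamped carriage whose setting differs each time and is not reported: its free face is 184 to 221 mm from the mouth. Find it by sight or feel.
- lane_end (a point): Middle of the lane's end bar, 300 mm from the mouth, on the table. The pad is sprung: it yields away from the mouth from about 1 N at 1.8 N per mm, 13 mm at most. 7 to 18 N on it is a good press; over 20 N between pack and lane dents. Table friction of row and block (2 to 6 N, partly not felt while standing still) adds to the push.
- pack1: Plain flat-sided brown carton of biscuits, closed and rigid, 40 mm along its x (along the row), 66 mm along its y, 40 mm tall, 0.07 to 0.14 kg. Origin: centre of its underside. Leading pack of the row, nearest the lane mouth. The row starts on the open table just before the mouth, roughly in line with the lane, with gaps of a few mm between the packs.
- pack2: Plain flat-sided brown carton of biscuits, closed and rigid, 40 mm along its x (along the row), 66 mm along its y, 40 mm tall, 0.07 to 0.14 kg. Origin: centre of its underside. Second in the row.
- pack3: Plain flat-sided brown carton of biscuits, closed and rigid, 40 mm along its x (along the row), 66 mm along its y, 40 mm tall, 0.07 to 0.14 kg. Origin: centre of its underside. Third in the row.
- pack4: Plain flat-sided brown carton of biscuits, closed and rigid, 40 mm along its x (along the row), 66 mm along its y, 40 mm tall, 0.07 to 0.14 kg. Origin: centre of its underside. Last in the row, farthest from the lane: the block goes behind it.
- end_block: White plastic block, 0.2 kg: foot 30 mm along its x, 66 mm along its y, 35 mm tall; on it an upright fin 14 mm thick along x, 50 mm wide along y, from 35 to 90 mm above the underside; the same turned half round. Origin: centre of the underside. Starts standing to the right of the row (-y). Goes behind the row with its x along the lane.
- round_tin: Plain round can, 60 mm across, 55 mm tall, beside the row. Bystander: leave it alone. Origin: centre of its underside.
- jar: Glass jar with metal cap, 62 mm across, 85 mm tall, beside the lane. Bystander: leave it alone. Origin: centre of its underside.
- cutter: Round steel biscuit cutter ring, 64 mm across, 28 mm tall, beside the row. Bystander: leave it alone. Origin: centre of its underside.
- spatula: Spatula lying flat. Bystander: leave it alone. Origin: centre of its underside.
- tape_roll: Cardboard-coloured tape roll, 96 mm across, 45 mm tall. Bystander: leave it alone. Origin: centre of its underside.
- tall_tin: Large flat square tin, 90 x 90 mm, 50 mm tall. Bystander: leave it alone. Origin: centre of its underside.
Mind the look-alikes: they are no part of the job. Leave any green look-alike of the end_block alone.

How it is judged:
On the way, in this order (a step that is already met when the one before it is completed fails the run):
1. the end block stands on the table squarely behind the row (within 65 mm of the last pack, centre to centre, within 15 mm of the lane's centre line, within 0.12 rad), the row still outside the lane (horizontal distance between end_block and pack4 below 0.065 m and x of end_block in the frame of lane below -0.18 m and y of end_block in the frame of lane between -0.015 and 0.015 m and angle between the x axis of end_block and the x axis of lane, either way round below 0.12 rad and height (world z) of end_block below 0.005 m), for 0.1 s.
2. all four packs are inside the lane (x of pack4 in the frame of lane above 0 m and y of pack1 in the frame of lane between -0.01 and 0.01 m and y of pack2 in the frame of lane between -0.01 and 0.01 m and y of pack3 in the frame of lane between -0.01 and 0.01 m and y of pack4 in the frame of lane between -0.01 and 0.01 m).
3. the leading pack presses on the pad with more than 5 N for 0.2 s (contact force between pack1 and lane above 5 N and x of pack1 in the frame of lane above 0.16 m), for 0.2 s.
At the end, for the whole second after the job is handed in: The packs stand at rest in the lane, in line (6 mm, 0.07 rad), each within 2.5 mm of touching its neighbour, the leading one bearing on the pad; the end block stands on the table behind them, in line alike and within 3.5 mm of touching the last pack, all released (y of pack1 in the frame of lane between -0.006 and 0.006 m and angle between the x axis of each of pack1, pack2, pack3, pack4, end_block and the x axis of lane, either way round below 0.07 rad and angle between each of pack1, pack2, pack3, pack4, end_block's own z axis and vertical below 0.05 rad and linear speed of each of pack1, pack2, pack3, pack4, end_block below 0.01 m/s and y of pack2 in the frame of lane between -0.006 and 0.006 m and y of pack3 in the frame of lane between -0.006 and 0.006 m and y of pack4 in the frame of lane between -0.006 and 0.006 m and horizontal distance between pack1 and pack2 below 0.0425 m and horizontal distance between pack2 and pack3 below 0.0425 m and horizontal distance between pack3 and pack4 below 0.0425 m and y of end_block in the frame of lane between -0.006 and 0.006 m and horizontal distance between pack4 and end_block below 0.0385 m and height (world z) of end_block below 0.004 m and x of pack1 in the frame of lane above 0.16 m and x of pack4 in the frame of lane above 0.02 m and contact force between pack1 and lane above 0.3 N).
It fails at once if a pack is pressed on the lane or its pad with more than 20 N (contact force between any of pack1, pack2, pack3, pack4 and lane above 20 N).
It fails at once if a pack is lifted or tipped (height (world z) of any of pack1, pack2, pack3, pack4 above 0.012 m or angle between any of pack1, pack2, pack3, pack4's own z axis and vertical above 0.3 rad).
It fails at once if the row buckles or breaks apart (a pack turned more than 0.3 rad from the lane, or first and last pack more than 165 mm apart, centre to centre) (angle between the x axis of any of pack1, pack2, pack3, pack4 and the x axis of lane, either way round above 0.3 rad or horizontal distance between pack1 and pack4 above 0.165 m).
It fails at once if a bystander is moved by more than 20 mm (distance of any of round_tin, jar, cutter, spatula, tape_roll, tall_tin from where it was at the start of the episode above 0.02 m).
It also fails if it takes over 67 s, if anything falls off the work surface, if the arm or the gripper's body presses on something with over 40 N, if the wrist force passes 120 N, or if a joint passes its speed limit or range.

## Working session

There is one attempt and no reset: what is moved stays moved. The work goes in short steps, Python scripts to look and compute and a tool call to move; the robot and the scene stay as the last step left them, time stands still between calls to the robot, and variables do not carry over. Pictures are saved under pics/ and viewed, at most 10 in all, crops included, and the job is handed in when it is done.

Besides the shell and the picture viewer there is one more tool, called after "Call:" as a command line: name --argument value ..., lists and objects as JSON in quotes. jog_arm: Moves the arm, as the interface text tells. Its arguments: {"type":"object","properties":{"gripper":{"type":"array"},"translation":{"type":"array"},"twist":{"type":"array"},"grip_force":{"type":"number"}},"required":["gripper","translation","twist"]}

```bash
mkdir -p pics
cat > h.py <<'E'
import numpy as np, cv2
from rig import *
def save(n,f):
    im=snapshot(n); cv2.imwrite('pics/'+f,im[:,:,::-1]); return im
def ray(cam,xy,z):
    c=camera_params(cam); R=np.array(c['R']);t=np.array(c['t'])
    d=R.T@np.array([(xy[0]-c['cx'])/c['fx'],(xy[1]-c['cy'])/c['fy'],1]); o=-R.T@t
    return o+d*(z-o[2])/d[2]
def proj(cam,X):
    c=camera_params(cam); p=np.array(c['R'])@np.array(X)+np.array(c['t'])
    return np.array([c['fx']*p[0]/p[2]+c['cx'],c['fy']*p[1]/p[2]+c['cy']])
E
python3 - <<'E'
from h import *
a=save('top','top0.png');b=save('scene','scene0.png')
for cam in('top','scene'):
    c=camera_params(cam);print(cam,-np.array(c['R']).T@np.array(c['t']),c['fx'],np.round(c['R'],2).tolist())
for n,z in [('lane',0),('pad_zone',.02),('lane_end',0),('pack1',0),('pack2',0),('pack3',0),('pack4',0),('end_block',0)]:
    for cam in('top','scene'):
        for r in landmark_of(cam,n)[:5]: print(n,cam,np.round(r['xy'],1),round(r['p'],2),np.round(ray(cam,r['xy'],z),4)[:2])
s=state();print(s['clock'],s['tool_rot'],s['wrist_force'],s['grip_width'])
E
```

```text
top [0.48557741 0.03376483 1.68263021] 523.0372624114268 [[-0.02, -1.0, 0.0], [-1.0, 0.02, -0.03], [0.03, -0.0, -1.0]]
scene [1.03758848 0.69039391 0.79392327] 448.64293682794977 [[-0.79, 0.61, -0.02], [0.43, 0.54, -0.73], [-0.43, -0.58, -0.69]]
lane top [249.7 215.7] 0.65 [0.5297 0.0982]
lane top [195.6 237.8] 0.58 [0.4615 0.273 ]
lane scene [300.3 223.1] 0.66 [0.5427 0.0888]
pad_zone top [190.  199.8] 0.75 [0.5829 0.2865]
lane_end top [161.  193.4] 0.85 [0.6062 0.3827]
lane_end scene [363.3 319.2] 0.62 [0.6144 0.3802]
pack1 top [294.5 223.6] 0.68 [ 0.502  -0.0455]
pack1 top [284.3 219.4] 0.61 [ 0.516  -0.0129]
pack1 top [263.  217.1] 0.55 [0.5246 0.0555]
pack1 scene [295.1 208.9] 0.94 [0.5211 0.041 ]
pack1 scene [269.7 179.8] 0.86 [ 0.5036 -0.093 ]
pack1 scene [286.4 202.1] 0.66 [0.5228 0.0069]
pack1 scene [409.8 329.2] 0.65 [0.5581 0.4534]
pack1 scene [278.6 186.6] 0.58 [ 0.5016 -0.0549]
pack2 top [294.5 223.6] 0.68 [ 0.502  -0.0455]
pack2 top [284.3 219.4] 0.61 [ 0.516  -0.0129]
pack2 top [263.  217.1] 0.55 [0.5246 0.0555]
pack2 scene [295.1 208.9] 0.94 [0.5211 0.041 ]
pack2 scen
[... 624 characters left out ...]
219.4] 0.61 [ 0.516  -0.0129]
pack4 top [263.  217.1] 0.55 [0.5246 0.0555]
pack4 scene [295.1 208.9] 0.94 [0.5211 0.041 ]
pack4 scene [269.7 179.8] 0.86 [ 0.5036 -0.093 ]
pack4 scene [286.4 202.1] 0.66 [0.5228 0.0069]
pack4 scene [409.8 329.2] 0.65 [0.5581 0.4534]
pack4 scene [278.6 186.6] 0.58 [ 0.5016 -0.0549]
end_block top [409.3 231.8] 0.69 [ 0.4697 -0.4144]
end_block top [381.4 205.3] 0.63 [ 0.5564 -0.3266]
end_block top [282.2 217.9] 0.45 [ 0.521  -0.0063]
end_block scene [214.6 127.2] 0.97 [ 0.4872 -0.4127]
end_block scene [207.6 143.8] 0.94 [ 0.5508 -0.3481]
0.9 [-7.97126458e-05  9.83321911e-01  1.81873621e-01  4.18823273e-06] [-0.37667928 -0.52153834  0.08493189] 0.08519636727890276
```

View pics/top0.png

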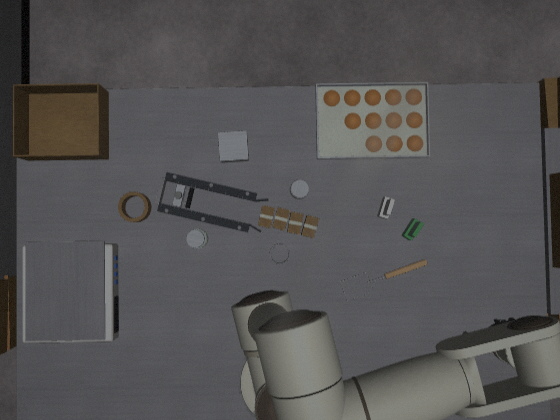

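View pics/scene0.png

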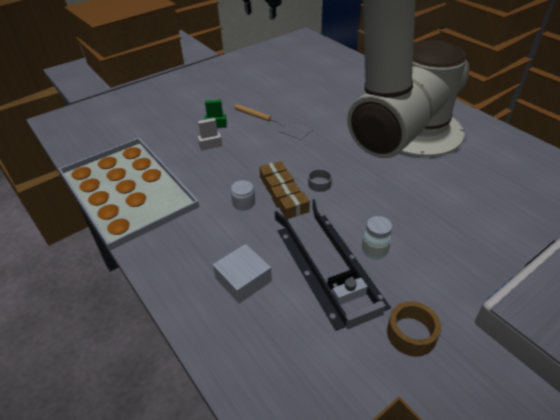

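Top view: the row is at about (288,221), with the lane running from its mouth at (255,213) to its end at (162,193). Candidates for the end block are the white one at top (386,208) / scene (209,133), and the green look-alike at top (412,230) / scene (215,113). By the description I choose the white one and check it in a close crop.

Run:
```python
from h import *
t=cv2.imread('pics/top0.png');s=cv2.imread('pics/scene0.png')
a=cv2.resize(t[165:250,150:330],None,fx=4.4,fy=4.4,interpolation=cv2.INTER_CUBIC)
b=cv2.resize(t[190:250,365:430],(240,222),interpolation=cv2.INTER_CUBIC)
c=cv2.resize(s[90:155,185:250],(222,222),interpolation=cv2.INTER_CUBIC)
o=np.zeros((a.shape[0]+222,a.shape[1],3),np.uint8);o[:a.shape[0]]=a;o[a.shape[0]:,:240]=b;o[a.shape[0]:,250:472]=c
d=cv2.resize(t[185:225,170:215],(250,222),interpolation=cv2.INTER_CUBIC);o[a.shape[0]:,480:730]=d
cv2.imwrite('pics/crop1.png',o);print(o.shape)
```

```text
(596, 792, 3)
```

View pics/crop1.png

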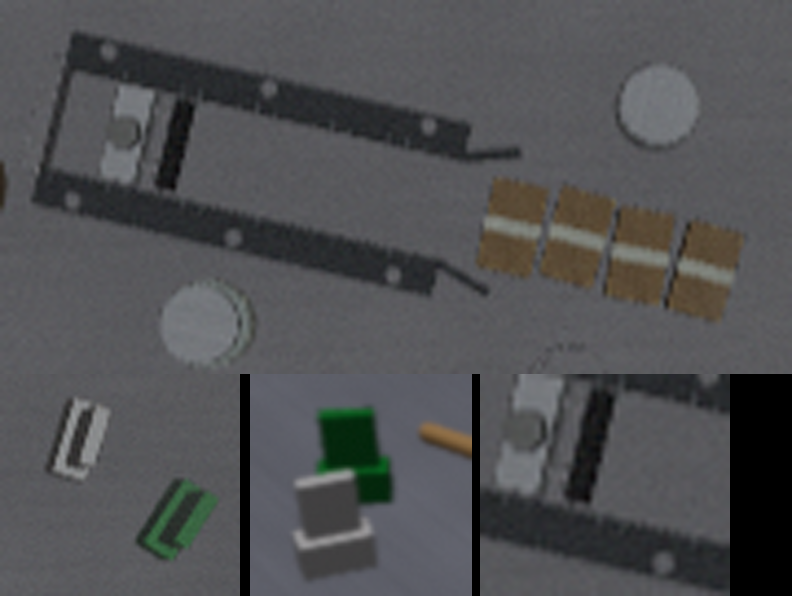

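The crop confirms the white block with its upright fin at top (386,208), with the green one separate at (412,230). The pad is the black bar at about top (190,198), and the rail screw dots give the lane axis. Next I'll do metric fits.

```bash
cat > fit.py <<'E'
from h import *
from scipy.optimize import minimize
def hullmask(cam,x,y,a,parts,S=4):
    m=np.zeros((420*S,560*S),np.uint8);c,s=np.cos(a),np.sin(a)
    for hx,hy,z0,z1 in parts:
        P=[proj(cam,[x+c*i*hx-s*j*hy,y+s*i*hx+c*j*hy,z]) for i in(-1,1) for j in(-1,1) for z in(z0,z1)]
        h=cv2.convexHull(((np.array(P)+.5)*S-.5).astype(np.float32)); cv2.fillConvexPoly(m,np.round(h*16).astype(np.int32),1,shift=4)
    return cv2.resize(m.astype(np.float32),(560,420),interpolation=cv2.INTER_AREA)
BLK=[(.015,.033,0,.035),(.007,.025,.035,.09)]
PK=[(.02,.033,0,.04)]
def fit(x0,obs,parts):
    def cost(p): return sum(np.abs(hullmask(c,p[0]/100,p[1]/100,p[2]/10,parts)-m).sum()/max(m.sum(),1) for c,m in obs)
    x0=np.array([x0[0]*100,x0[1]*100,x0[2]*10]); best=None
    for k in range(2):
        sim=np.vstack([x0,x0+[1.2,0,0],x0+[0,1.2,0],x0+[0,0,2]])
        r=minimize(cost,x0,method='Nelder-Mead',options=dict(initial_simplex=sim,xatol=.005,fatol=1e-4)); x0=r.x
    return np.round([r.x[0]/100,r.x[1]/100,r.x[2]/10,r.fun],4)
E
python3 - <<'E'
from fit import *
t=cv2.imread('pics/top0.png');s=cv2.imread('pics/scene0.png')
# rail dots
g=cv2.cvtColor(t,cv2.COLOR_BGR2GRAY).astype(float);gs=cv2.cvtColor(s,cv2.COLOR_BGR2GRAY).astype(float)
D=[]
for u,v in [(108,50),(268,88),(428,125),(73,200),(233,238),(393,275)]:
    p=np.array([150+u/4.4-.5,165+v/4.4-.5]);c,r=np.round(p).astype(int)
    w=g[r-2:r+3,c-2:c+3];w=np.clip(w-np.median(w)-3,0,None);yy,xx=np.mgrid[r-2:r+3,c-2:c+3]
    q=[(w*xx).sum()/w.sum(),(w*yy).sum()/w.sum()];D.append(q)
    o=[]
    for z in(0,.005,.01,.02,.028):
        a=proj('scene',ray('top',q,z)); o.append(round(cv2.getRectSubPix(gs.astype(np.float32),(1,1),tuple(map(float,a)))[0,0]))
    print(np.round(q,2),np.round(a),o)
for z in(.004,.028):
    P=np.array([ray('top',q,z)[:2] for q in D]);mid=(P[:3]+P[3:])/2
    d=mid[0]-mid[2];print(z,np.round(mid,4).tolist(),'angle',np.arctan2(d[1],d[0]),'halfspan',np.linalg.norm(P[:3]-P[3:],axis=1)/2,np.linalg.norm(P[0]-P[1]))
# block, from white threshold; print masks from networks
snapshot('top');snapshot('scene')
obs=[]
for cam in('top','scene'):
    ms=cut_out(cam,'end_block')
    for r in ms[:3]: print(cam,r['p'],r['xy'],r['mask'].sum())
    tgt=(386,208) if cam=='top' else (209,133)
    m=min(ms[:4],key=lambda r:np.hypot(*(np.array(r['xy'])-tgt)));obs.append((cam,m['mask'].astype(np.float32)))
print('block',fit((.553,-.335,1.2),obs,BLK))
print('block top',fit((.553,-.335,1.2),obs[:1],BLK),'scene',fit((.553,-.335,1.2),obs[1:],BLK))
# packs
P={}
for cam in('top','scene'):
    for r in cut_out(cam,'pack1'):
        print('pack',cam,round(r['p'],2),np.round(r['xy']),r['mask'].sum())
h=cv2.cvtColor(t,cv2.COLOR_BGR2HSV);b=((h[...,0]<22)&(h[...,1]>70)).astype(np.uint8);b[:, :245]=0;b[:,325:]=0;b[:200]=0;b[245:]=0
pts=cv2.findNonZero(b).reshape(-1,2).astype(np.float32)
K=cv2.kmeans(pts,4,None,(3,50,.01),5,cv2.KMEANS_PP_CENTERS)
for k in range(4):
    q=pts[K[1].ravel()==k];rc=cv2.minAreaRect(q);e=ray('top',q.mean(0),.038);bx=[ray('top',x,.04) for x in cv2.boxPoints(rc)]
    print('pack c',np.round(e,4),[round(float(np.linalg.norm(bx[i]-bx[i+1])),4) for i in(0,1)],round(np.degrees(np.arctan2(*(bx[1]-bx[0])[1::-1])),1))
E
```

```text
[174.08 176.15] [333. 308.] [63, 95, 92, 36, 31]
[210.81 184.64] [307. 265.] [69, 98, 90, 35, 33]
[246.98 193.11] [285. 229.] [59, 92, 89, 35, 32]
[165.98 210.19] [380. 289.] [61, 91, 90, 72, 95]
[202.62 218.67] [352. 249.] [58, 88, 87, 72, 93]
[238.94 227.21] [327. 216.] [53, 84, 85, 70, 95]
0.004 [[0.6062, 0.3529], [0.577, 0.2354], [0.5478, 0.1194]] angle 1.3257300149650786 halfspan [0.05622428 0.05623468 0.05626551] 0.12131371735389826
0.028 [[0.6045, 0.3483], [0.5757, 0.2325], [0.5469, 0.1182]] angle 1.3257300149650788 halfspan [0.05542042 0.05543067 0.05546106] 0.11957925005122981
top 0.65 [384.7, 206.1] 211
top 0.54 [411.3, 229.8] 251
scene 0.87 [213.2, 109.8] 422
scene 0.74 [206.2, 138.1] 590
scene 0.73 [377.9, 240.1] 1025Traceback (most recent call last):
  File "<stdin>", line 25, in <module>
  File "fit.py", line 16, in fit
    r=minimize(cost,x0,method='Nelder-Mead',options=dict(initial_simplex=sim,xatol=.005,fatol=1e-4)); x0=r.x
    res = _minimize_neldermead(fun, x0, args, callback, bounds=bounds,
                               **options)
    fsim[k] = func(sim[k])
     
[... 235 characters left out ...]
                  ~~~^^^^^^^^^^^^^^^^^^^^^^^^^^^^^^^^^^^^^^^^^^^^^^^^^^^^^^^^^^^^^^^^^^^^^^^^^^^^^^^^^^^^^^^^^^^
  File "fit.py", line 12, in <genexpr>
    def cost(p): return sum(np.abs(hullmask(c,p[0]/100,p[1]/100,p[2]/10,parts)-m).sum()/max(m.sum(),1) for c,m in obs)
                                   ~~~~~~~~^^^^^^^^^^^^^^^^^^^^^^^^^^^^^^^^^^^
  File "fit.py", line 6, in hullmask
    P=[proj(cam,[x+c*i*hx-s*j*hy,y+s*i*hx+c*j*hy,z]) for i in(-1,1) for j in(-1,1) for z in(z0,z1)]
       ~~~~^^^^^^^^^^^^^^^^^^^^^^^^^^^^^^^^^^^^^^^^^
  File "h.py", line 10, in proj
    c=camera_params(cam); p=np.array(c['R'])@np.array(X)+np.array(c['t'])
ValueError: time passes only in moves, steps and waits
```

```bash
sed -i 's/^def save/import functools\ncamera_params=functools.lru_cache(None)(camera_params)\ndef save/' h.py
python3 - <<'E'
from fit import *
t=cv2.imread('pics/top0.png');s=cv2.imread('pics/scene0.png')
D=np.array([[174.08,176.15],[210.81,184.64],[246.98,193.11],[165.98,210.19],[202.62,218.67],[238.94,227.21]])
P=np.array([ray('top',q,.006)[:2] for q in D]);mid=(P[:3]+P[3:])/2
d=mid[0]-mid[2];L=np.array(d)/np.linalg.norm(d);A=mid.mean(0);print('mid',A,L)
# end of flange / mouth along lane: intensities in top along a line on flange (lane y=+-.056)
N=np.array([-L[1],L[0]])
e=[ray('top',[150+x/4.4-.5,165+y/4.4-.5],z)[:2] for x,y,z in[(468,122,.006),(432,292,.006),(468,158,.028),(440,262,.028),(520,153,.028),(487,291,.028),(194,100,.036),(176,190,.036),(73,33,.006),(35,200,.006)]]
print([np.round([(p-A)@L,(p-A)@N],4).tolist() for p in e])
obs=[]
for cam,im,tgt,w in(('top',t,(386,208),16),('scene',s,(209,133),20)):
    m=np.zeros((420,560),np.float32)
    h=cv2.cvtColor(im,cv2.COLOR_BGR2HSV);
    bg=cv2.medianBlur(h[...,2],5)
    sub=(slice(tgt[1]-w,tgt[1]+w),slice(tgt[0]-w,tgt[0]+w))
    print(cam,h[...,2][sub][::4,::3].tolist() if cam=='top' else '')
for cam in('top','scene'):
    snapshot(cam); ms=cut_out(cam,'end_block')
    tgt=(386,208) if cam=='top' else (209,133)
    m=min(ms[:4],key=lambda r:np.hypot(*(np.array(r['xy'])-tgt)));obs.append((cam,m['mask'].astype(np.float32)))
print('block',fit((.553,-.335,1.2),obs,BLK))
print('block top',fit((.553,-.335,1.2),obs[:1],BLK),'scene',fit((.553,-.335,1.2),obs[1:],BLK))
h=cv2.cvtColor(t,cv2.COLOR_BGR2HSV);b=((h[...,0]<22)&(h[...,1]>70)).astype(np.uint8);b[:, :245]=0;b[:,325:]=0;b[:200]=0;b[245:]=0
pts=cv2.findNonZero(b).reshape(-1,2).astype(np.float32)
K=cv2.kmeans(pts,4,None,(3,50,.01),5,cv2.KMEANS_PP_CENTERS)
for k in range(4):
    q=pts[K[1].ravel()==k];rc=cv2.minAreaRect(q);e=ray('top',q.mean(0),.038)[:2];bx=[ray('top',x,.04) for x in cv2.boxPoints(rc)]
    print('pack c',np.round(e,4),np.round([(e-A)@L,(e-A)@N],4),[round(float(np.linalg.norm(bx[i]-bx[i+1])),4) for i in(0,1)],round(np.degrees(np.arctan2(*(bx[1]-bx[0])[1::-1])),1))
print(state()['clock'])
E
```

```text
mid [0.57693102 0.2356316 ] [0.24261517 0.97012261]
[[-0.1471, -0.0654], [-0.1498, 0.0613], [-0.154, -0.0387], [-0.1514, 0.0387], [-0.1896, -0.0507], [-0.1891, 0.0513], [0.0464, -0.0343], [0.044, 0.0314], [0.1486, -0.0633], [0.1471, 0.0617]]
top [[96, 94, 92, 90, 93, 94, 93, 93, 95, 91, 95], [92, 94, 92, 92, 91, 113, 90, 91, 92, 90, 91], [89, 93, 87, 91, 53, 144, 52, 137, 122, 90, 91], [91, 94, 92, 94, 60, 97, 49, 141, 93, 90, 94], [93, 93, 90, 70, 140, 45, 137, 139, 92, 92, 88], [93, 92, 97, 49, 143, 51, 142, 80, 87, 91, 90], [89, 90, 91, 80, 137, 134, 129, 93, 92, 90, 91], [92, 94, 93, 93, 92, 94, 96, 94, 96, 96, 91]]
scene 
block [ 0.5501 -0.3344  1.2385  0.1519]
block top [ 0.5499 -0.3343  1.2468  0.0558] scene [ 0.5489 -0.337   1.1725  0.0884]
pack c [ 0.5183 -0.0006] [-0.2434 -0.0004] [0.0628, 0.0389] -16.2
pack c [ 0.5044 -0.0452] [-0.2901  0.0022] [0.0624, 0.0388] -11.3
pack c [0.5259 0.0458] [-0.1965  0.0035] [0.0627, 0.0389] -13.4
pack c [ 0.4931 -0.0911] [-0.3373  0.002 ] [0.0634, 0.0401] -17.0
1.3
```

Lane: mouth (0.5405, 0.0901), axis 75.96°, pad face about 195 mm in. Block: about (0.550, −0.335), yaw 71°. Now moving above the white block.

Call:
jog_arm --gripper '[0.1,0.1,0.1,0.1,0.1,0.1,0.1,0.1,0.1,0.1,0.1,0.1]' --translation '[[4.92,-0.82,1],[4.92,-0.82,1],[4.92,-0.82,1],[4.92,-0.82,1],[4.92,-0.82,1],[4.92,-0.82,1],[4.92,-0.82,1],[4.92,-0.82,1],[0,0,0],[0,0,0],[0,0,0],[0,0,0]]' --twist '[[0,0,0],[0,0,0],[0,0,0],[0,0,0],[0,0,0],[0,0,0],[0,0,0],[0,0,0],[0,0,10],[0,0,10],[0,0,10],[0,0,10]]' --grip_force 60

```text
clock: 2.8
tcp_pos: [0.5498, -0.3349, 0.2238]
tool_rot: [-0.0, 0.986, -0.168, -0.0]
wrist_force: [-0.4, -0.2, 0.4]
grip_width: 0.047
grasp_force: 0.0
```

Call:
jog_arm --gripper '[0.1,0.1,0.1,0.1,0.1,-1,-1,-1,-1,-1]' --translation '[[0,0,2],[0,0,2.5],[0,0,2.5],[0,0,2],[0,0,1],[0,0,0],[0,0,0],[0,0,0],[0,0,0],[0,0,0]]' --twist '[[0,0,0],[0,0,0],[0,0,0],[0,0,0],[0,0,0],[0,0,0],[0,0,0],[0,0,0],[0,0,0],[0,0,0]]'

```text
clock: 4.05
tcp_pos: [0.55, -0.335, 0.1247]
tool_rot: [0.0, 0.986, -0.165, 0.001]
wrist_force: [-0.4, 0.4, 7.1]
grip_width: 0.013
grasp_force: 59.2
```

Call:
jog_arm --gripper '[-1,-1,-1,-1,-1,-1,-1,-1,-1,-1]' --translation '[[0,0,-2.5],[0,0,-2.5],[-2.12,-2.8,0],[-2.12,-2.8,0],[-2.12,-2.8,0],[-2.12,-2.8,0],[-2.12,-2.8,0],[-2.13,-2.77,0],[0,0,0],[0,0,0]]' --twist '[[0,0,0],[0,0,0],[0,0,0],[0,0,0],[0,0,0],[0,0,0],[0,0,0],[0,0,0],[0,0,-5],[0,0,0]]'

```text
clock: 5.3
tcp_pos: [0.4841, -0.1346, 0.174]
tool_rot: [0.0, 0.993, -0.122, 0.0]
wrist_force: [0.5, -0.5, -2.1]
grip_width: 0.0135
grasp_force: 58.8
```

Run:
```python
from h import *
a=save('top','top1.png');b=save('scene','scene1.png')
o=np.hstack([cv2.resize(a[180:260,240:340,::-1],(400,320),interpolation=cv2.INTER_CUBIC),cv2.resize(b[120:220,200:325,::-1],(400,320),interpolation=cv2.INTER_CUBIC)])
cv2.imwrite('pics/crop2.png',o)
s=state();print(s['tcp_pos'],s['tool_rot'],s['wrist_force'],s['grip_width'])
```

```text
[ 0.48416682 -0.13504713  0.17391383] [-4.28470141e-05  9.92361972e-01 -1.23360103e-01 -4.21880223e-06] [-0.26828173  0.27277933 -2.95946365] 0.013113080648522854
```

View pics/crop2.png

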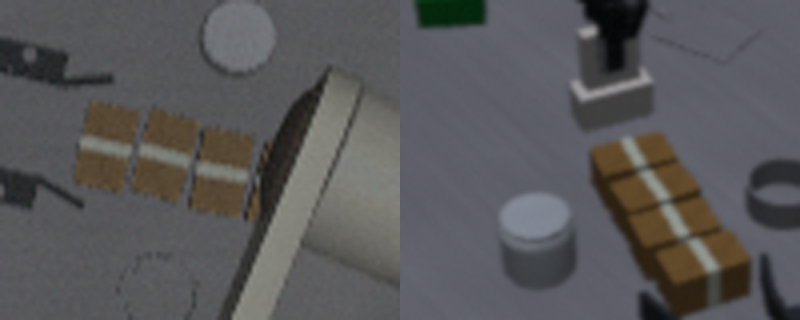

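The held block is upright, with its fin centred on the fingers at crop (612,50). The row is undisturbed ahead of it, last pack at about (630,155). Lowering.

Call:
jog_arm --gripper '[-1,-1,-1,-1,-1]' --translation '[[0,0,2],[0,0,1.8],[0,0,0.8],[0,0,0.3],[0,0,0]]' --twist '[[0,0,0],[0,0,0],[0,0,0],[0,0,0],[0,0,0]]'

```text
clock: 6.02
tcp_pos: [0.4843, -0.135, 0.1253]
tool_rot: [0.0, 0.992, -0.122, 0.0]
wrist_force: [0.2, 0.0, -2.9]
grip_width: 0.0133
grasp_force: 59.1
```

Run:
```python
from fit import *
b=save('scene','scene2.png');ms=cut_out('scene','end_block')
p=proj('scene',[.484,-.135,.04])
for r in ms[:4]: print(r['p'],r['xy'],r['mask'].sum())
m=min(ms,key=lambda r:np.hypot(*(np.array(r['xy'])-p)))['mask'].astype(np.float32)
print(p,fit((.484,-.135,1.325),[('scene',m)],BLK))
s=state();print(s['tcp_pos'],s['wrist_force'],s['wrist_torque'])
```

```text
0.59 [258.2, 158.2] 284
[265.90302319 158.2003645 ] [ 0.4798 -0.1533  2.0764  1.1613]
[ 0.48434836 -0.13496696  0.12540411] [-0.02064681  0.03974766 -1.41754641] [ 0.00491327 -0.05422616  0.0026606 ]
```

Call:
jog_arm --gripper '[-1,-1,-1]' --translation '[[0,0,0.05],[0,0,0.05],[0,0,0]]' --twist '[[0,0,0],[0,0,0],[0,0,0]]'

```text
clock: 6.5
tcp_pos: [0.4843, -0.1349, 0.1247]
tool_rot: [0.0, 0.993, -0.122, 0.0]
wrist_force: [-3.8, 2.4, 8.8]
grip_width: 0.0131
grasp_force: 60.7
```

Call:
jog_arm --gripper '[-1,-1,-1,-1,-1,-1,-1,-1,-1,-1,-1,-1]' --translation '[[0,0,-0.04],[0,-0.3,0],[0,-0.4,0],[0,-0.4,0],[0,-0.4,0],[0,-0.4,0],[0,-0.4,0],[0,-0.4,0],[0,-0.4,0],[0,-0.4,0],[0,-0.4,0],[0,-0.2,0]]' --twist '[[0,0,0],[0,0,-0.1],[0,0,0],[0,0,0],[0,0,0],[0,0,0],[0,0,0],[0,0,0],[0,0,0],[0,0,0],[0,0,0],[0,0,0]]'

```text
clock: 8.0
tcp_pos: [0.4943, -0.0953, 0.1248]
tool_rot: [0.001, 0.993, -0.121, 0.0]
wrist_force: [-0.7, -5.0, -1.4]
grip_width: 0.0133
grasp_force: 59.2
```

Run:
```python
from h import *
a=save('top','top3.png');b=save('scene','scene3.png')
o=np.hstack([cv2.resize(a[180:260,230:330,::-1],(400,320),interpolation=cv2.INTER_CUBIC),cv2.resize(b[120:240,210:360,::-1],(400,320),interpolation=cv2.INTER_CUBIC)])
cv2.imwrite('pics/crop3.png',o)
s=state();print(s['tcp_pos'],s['tool_rot'],s['wrist_force'],s['wrist_torque'])
```

```text
[ 0.49432226 -0.09507824  0.12472183] [ 3.30593890e-04  9.92621824e-01 -1.21250169e-01  4.48563719e-04] [-0.1156673  -4.39881287  6.38832664] [-0.82889439  0.22640811 -0.00993623]
```

View pics/crop3.png

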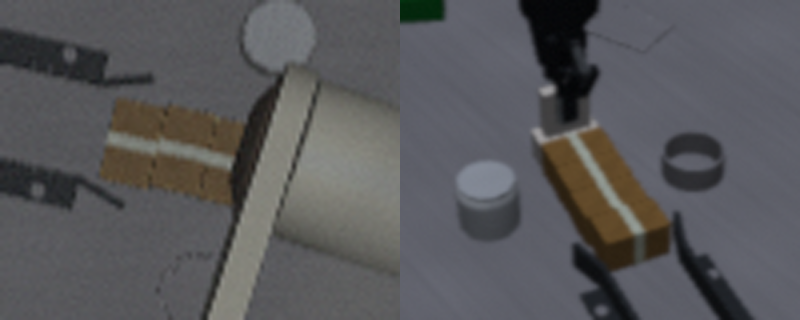

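The row is closed up and straight between block and mouth, with pack1's front centre at crop (109,140), about 4 mm left of the centre line. The flare will take care of that. Pushing on.

Call:
jog_arm --gripper '[-1,-1,-1,-1,-1,-1,-1,-1,-1,-1,-1,-1]' --translation '[[0,-0.3,0],[0,-0.4,0],[0,-0.4,0],[0,-0.4,0],[0,-0.4,0],[0,-0.4,0],[0,-0.4,0],[0,-0.4,0],[0,-0.4,0],[0,-0.4,0],[0,-0.4,0],[0,-0.3,0]]' --twist '[[0,0,0],[0,0,0],[0,0,0],[0,0,0],[0,0,0],[0,0,0],[0,0,0],[0,0,0],[0,0,0],[0,0,0],[0,0,0],[0,0,0]]'

```text
clock: 9.6
tcp_pos: [0.5053, -0.0507, 0.1247]
tool_rot: [0.001, 0.993, -0.121, 0.0]
wrist_force: [-4.6, -12.1, 11.7]
grip_width: 0.0133
grasp_force: 60.7
```

Call:
jog_arm --gripper '[-1,-1,-1]' --translation '[[0,0,-0.03],[0,0,-0.03],[0,0,0]]' --twist '[[0,0,0],[0,0,0],[0,0,0]]'

```text
clock: 9.98
tcp_pos: [0.505, -0.0503, 0.1247]
tool_rot: [-0.0, 0.993, -0.121, -0.0]
wrist_force: [1.0, -0.4, -1.3]
grip_width: 0.0135
grasp_force: 59.2
```

Run:
```python
from h import *
a=save('top','top4.png');b=save('scene','scene4.png')
o=np.hstack([cv2.resize(a[180:250,220:310,::-1],(400,311),interpolation=cv2.INTER_CUBIC),cv2.resize(b[150:243,250:370,::-1],(400,311),interpolation=cv2.INTER_CUBIC)])
cv2.imwrite('pics/crop4.png',o)
s=state();print(s['tcp_pos'],s['tool_rot'],s['wrist_force'],s['wrist_torque'])
```

```text
[ 0.5049892  -0.05026324  0.12473926] [-1.95459886e-04  9.92607010e-01 -1.21372368e-01 -1.84701007e-04] [ 0.85941122 -1.17675476 -1.10386626] [-0.12657042 -0.138609   -0.01127716]
```

View pics/crop4.png

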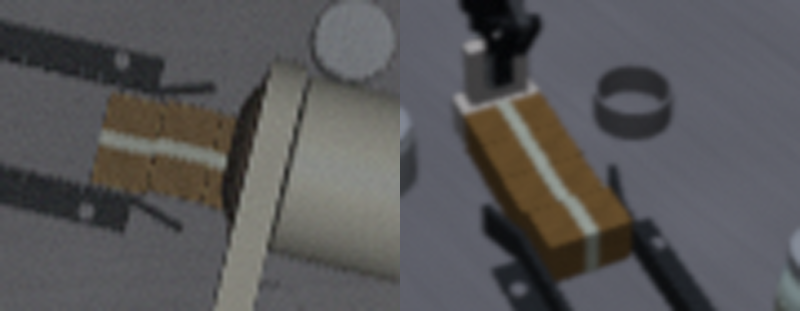

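The row stays straight. Pack1 is inside the mouth (front at crop (100,145)) with its left side near the rail, and most of the force was from pressing the block down. Continuing.

Call:
jog_arm --gripper '[-1,-1,-1,-1,-1,-1,-1,-1,-1,-1,-1,-1]' --translation '[[0,-0.2,0],[0,-0.3,0],[0,-0.4,0],[0,-0.4,0],[0,-0.4,0],[0,-0.4,0],[0,-0.4,0],[0,-0.4,0],[0,-0.4,0],[0,-0.4,0],[0,-0.4,0],[0,-0.4,0]]' --twist '[[0,0,0],[0,0,0],[0,0,0],[0,0,0],[0,0,0],[0,0,0],[0,0,0],[0,0,0],[0,0,0],[0,0,0],[0,0,0],[0,0,0]]'

```text
clock: 11.58
tcp_pos: [0.516, -0.0065, 0.1249]
tool_rot: [-0.0, 0.993, -0.121, -0.0]
wrist_force: [-0.5, -1.7, -3.6]
grip_width: 0.0137
grasp_force: 59.0
```

Call:
jog_arm --gripper '[-1,-1,-1,-1,-1,-1,-1,-1,-1,-1,-1,-1]' --translation '[[0,-0.4,0],[0,-0.4,0],[0,-0.4,0],[0,-0.4,0],[0,-0.4,0],[0,-0.4,0],[0,-0.4,0],[0,-0.4,0],[0,-0.4,0],[0,-0.4,0],[0,-0.4,0],[0,-0.4,0]]' --twist '[[0,0,0],[0,0,0],[0,0,0],[0,0,0],[0,0,0],[0,0,0],[0,0,0],[0,0,0],[0,0,0],[0,0,0],[0,0,0],[0,0,0]]'

```text
clock: 13.08
tcp_pos: [0.5276, 0.0401, 0.1249]
tool_rot: [-0.0, 0.993, -0.121, -0.0]
wrist_force: [-0.5, -1.5, -3.4]
grip_width: 0.0134
grasp_force: 59.0
```

Call:
jog_arm --gripper '[-1,-1,-1,-1,-1,-1,-1,-1,-1,-1,-1,-1]' --translation '[[0,-0.4,0],[0,-0.4,0],[0,-0.4,0],[0,-0.4,0],[0,-0.4,0],[0,-0.4,0],[0,-0.4,0],[0,-0.4,0],[0,-0.4,0],[0,-0.4,0],[0,-0.4,0],[0,-0.4,0]]' --twist '[[0,0,0],[0,0,0],[0,0,0],[0,0,0],[0,0,0],[0,0,0],[0,0,0],[0,0,0],[0,0,0],[0,0,0],[0,0,0],[0,0,0]]'

```text
clock: 14.58
tcp_pos: [0.5391, 0.0867, 0.1249]
tool_rot: [-0.0, 0.993, -0.121, -0.0]
wrist_force: [-0.4, -2.4, -3.2]
grip_width: 0.0133
grasp_force: 59.0
```

Run:
```python
from h import *
a=save('top','top5.png');b=save('scene','scene5.png')
o=np.hstack([cv2.resize(a[170:240,180:270,::-1],(400,311),interpolation=cv2.INTER_CUBIC),cv2.resize(b[180:304,250:410,::-1],(400,311),interpolation=cv2.INTER_CUBIC)])
cv2.imwrite('pics/crop5.png',o)
s=state();print(s['tcp_pos'],s['tool_rot'],s['wrist_force'],s['wrist_torque'])
```

```text
[0.53920208 0.08692791 0.12500045] [-2.20679263e-04  9.92624949e-01 -1.21225627e-01  9.65167637e-05] [ 0.19229215 -0.65648308 -1.82048524] [0.00164238 0.00054008 0.02534728]
```

View pics/crop5.png

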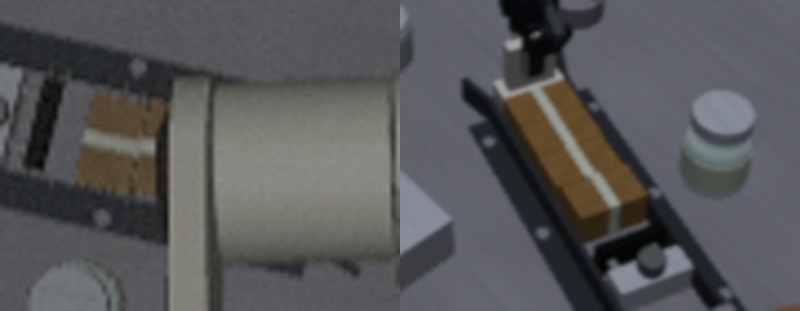

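The row is in the lane, straight and tight, with the pad about 20 mm ahead (pad face at crop (60,120), pack1 front at (85,145)). Approaching slowly.

Call:
jog_arm --gripper '[-1,-1,-1,-1,-1,-1,-1,-1]' --translation '[[0,-0.3,0],[0,-0.3,0],[0,-0.3,0],[0,-0.2,0],[0,-0.2,0],[0,-0.2,0],[0,-0.1,0],[0,-0.1,0]]' --twist '[[0,0,0],[0,0,0],[0,0,0],[0,0,0],[0,0,0],[0,0,0],[0,0,0],[0,0,0]]'

```text
clock: 15.68
tcp_pos: [0.5432, 0.103, 0.125]
tool_rot: [-0.0, 0.993, -0.121, 0.0]
wrist_force: [-1.6, -4.2, 0.6]
grip_width: 0.0133
grasp_force: 59.3
```

Call:
jog_arm --gripper '[-1,-1,-1]' --translation '[[0,-0.1,0],[0,-0.1,0],[0,0,0]]' --twist '[[0,0,0],[0,0,0],[0,0,0]]'

```text
clock: 16.05
tcp_pos: [0.5437, 0.105, 0.1249]
tool_rot: [-0.0, 0.993, -0.121, -0.0]
wrist_force: [-0.4, -2.4, -0.8]
grip_width: 0.0135
grasp_force: 59.2
```

Call:
jog_arm --gripper '[-1,-1,-1]' --translation '[[0,-0.1,0],[0,-0.1,0],[0,-0.1,0]]' --twist '[[0,0,0],[0,0,0],[0,0,0]]'

```text
clock: 16.42
tcp_pos: [0.5444, 0.1079, 0.1249]
tool_rot: [-0.0, 0.993, -0.121, -0.0]
wrist_force: [-0.9, -4.0, -0.0]
grip_width: 0.0134
grasp_force: 59.4
```

Call:
jog_arm --gripper '[-1,-1]' --translation '[[0,-0.1,0],[0,-0.1,0]]' --twist '[[0,0,0],[0,0,0]]'

```text
clock: 16.68
tcp_pos: [0.5448, 0.1098, 0.1249]
tool_rot: [-0.0, 0.993, -0.121, -0.0]
wrist_force: [-0.9, -2.5, -0.0]
grip_width: 0.0137
grasp_force: 59.4
```

Call:
jog_arm --gripper '[-1,-1]' --translation '[[0,-0.1,0],[0,-0.1,0]]' --twist '[[0,0,0],[0,0,0]]'

```text
clock: 16.92
tcp_pos: [0.5453, 0.1118, 0.1249]
tool_rot: [-0.0, 0.993, -0.121, -0.0]
wrist_force: [-1.3, -3.6, -0.7]
grip_width: 0.0137
grasp_force: 59.4
```

Call:
jog_arm --gripper '[-1,-1]' --translation '[[0,-0.1,0],[0,-0.1,0]]' --twist '[[0,0,0],[0,0,0]]'

```text
clock: 17.18
tcp_pos: [0.5458, 0.1137, 0.1249]
tool_rot: [0.0, 0.993, -0.121, -0.0]
wrist_force: [-0.9, -4.9, -0.2]
grip_width: 0.0135
grasp_force: 59.4
```

Call:
jog_arm --gripper '[-1,-1]' --translation '[[0,-0.1,0],[0,-0.1,0]]' --twist '[[0,0,0],[0,0,0]]'

```text
clock: 17.42
tcp_pos: [0.5462, 0.1153, 0.1249]
tool_rot: [0.0, 0.993, -0.121, -0.0]
wrist_force: [-2.3, -8.1, 1.5]
grip_width: 0.0134
grasp_force: 59.5
```

Call:
jog_arm --gripper '[-1,-1]' --translation '[[0,-0.1,0],[0,-0.1,0]]' --twist '[[0,0,0],[0,0,0]]'

```text
clock: 17.68
tcp_pos: [0.5466, 0.1169, 0.125]
tool_rot: [0.001, 0.993, -0.121, -0.0]
wrist_force: [-3.4, -12.8, 3.4]
grip_width: 0.0136
grasp_force: 59.8
```

Call:
jog_arm --gripper '[-1,-1,-1,-1]' --translation '[[0,-0.03,0],[0,0,0],[0,0,0],[0,0,0]]' --twist '[[0,0,0],[0,0,0],[0,0,0],[0,0,0]]'

```text
clock: 18.18
tcp_pos: [0.5467, 0.1171, 0.125]
tool_rot: [0.001, 0.993, -0.121, -0.0]
wrist_force: [-3.5, -10.9, 3.0]
grip_width: 0.0133
grasp_force: 59.7
```

Pressed home (about 11–13 N push, pad 8–10 N). Easing off gradually before releasing.

Call:
jog_arm --gripper '[-1,-1,-1,-1]' --translation '[[0,0.05,0],[0,0.05,0],[0,0.05,0],[0,0,0]]' --twist '[[0,0,0],[0,0,0],[0,0,0],[0,0,0]]' --grip_force 25

```text
clock: 18.68
tcp_pos: [0.5464, 0.1164, 0.1249]
tool_rot: [-0.0, 0.993, -0.121, -0.0]
wrist_force: [-1.6, -2.2, -1.5]
grip_width: 0.0136
grasp_force: 59.4
```

Call:
jog_arm --gripper '[-0.5,-0.3,-0.1,0,0]' --translation '[[0,0.02,0],[0,0,0],[0,0,0],[0,0,0],[0,0,0]]' --twist '[[0,0,0],[0,0,0],[0,0,0],[0,0,0],[0,0,0]]'

```text
clock: 19.3
tcp_pos: [0.5464, 0.1162, 0.1249]
tool_rot: [-0.0, 0.993, -0.121, -0.0]
wrist_force: [-0.4, -0.0, 0.1]
grip_width: 0.0427
grasp_force: 0.0
```

Call:
jog_arm --gripper '[0,0,0,0,0,0]' --translation '[[0,0,-1],[0,0,-2],[0,0,-3],[0,0,-4],[0,0,-5],[0,0,-5]]' --twist '[[0,0,0],[0,0,0],[0,0,0],[0,0,0],[0,0,0],[0,0,0]]'

```text
clock: 20.05
tcp_pos: [0.5461, 0.1161, 0.3274]
tool_rot: [-0.0, 0.993, -0.121, 0.0]
wrist_force: [1.0, -0.5, -0.3]
grip_width: 0.0426
grasp_force: 0.0
```

Call:
jog_arm --gripper '[0,0,0,0,0,0,0,0]' --translation '[[0,3,0],[0,4,0],[0,4,0],[0,4,0],[0,4,0],[0,4,0],[0,4,0],[0,0,0]]' --twist '[[0,0,0],[0,0,0],[0,0,0],[0,0,0],[0,0,0],[0,0,0],[0,0,0],[0,0,0]]'

```text
clock: 21.05
tcp_pos: [0.4807, -0.1478, 0.3255]
tool_rot: [0.0, 0.992, -0.123, 0.0]
wrist_force: [0.3, 0.3, -0.1]
grip_width: 0.0425
grasp_force: 0.0
```

Run:
```python
from h import *
a=save('top','top6.png');b=save('scene','scene6.png')
o=np.hstack([cv2.resize(a[170:240,170:260,::-1],(400,311),interpolation=cv2.INTER_CUBIC),cv2.resize(b[180:304,250:410,::-1],(400,311),interpolation=cv2.INTER_CUBIC)])
cv2.imwrite('pics/crop6.png',o)
s=state();print(s['clock'],s['tcp_pos'],s['wrist_force'])
```

```text
21.15 [ 0.48127852 -0.14591268  0.32545288] [-0.00384183  0.64324467 -0.45918615]
```

View pics/crop6.png

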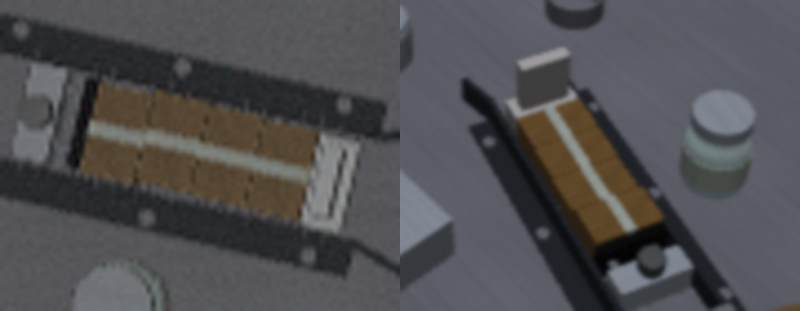

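The crop shows the four packs tight against each other and the pad (pad at crop (85,125)), with the block standing square behind them (crop (333,182)). One quick numeric check, then hand in.

Run:
```python
from fit import *
O=np.array([.5405,.0901]);L=np.array([.2426,.9701]);N=np.array([-L[1],L[0]])
obs=[]
for cam in('top','scene'):
    snapshot(cam);ms=cut_out(cam,'end_block');p=proj(cam,[.546,.115,.04])
    m=min(ms,key=lambda r:np.hypot(*(np.array(r['xy'])-p)));print(cam,m['xy'],p,m['mask'].sum());obs.append((cam,m['mask'].astype(np.float32)))
f=fit((.546,.115,1.326),obs,BLK);print('block',f,(f[:2]-O)@L,(f[:2]-O)@N,f[2]-1.3257)
t=cv2.imread('pics/top6.png');h=cv2.cvtColor(t,cv2.COLOR_BGR2HSV);b=((h[...,0]<22)&(h[...,1]>70)).astype(np.uint8);q=np.zeros_like(b);q[180:230,183:247]=b[180:230,183:247]
rc=cv2.minAreaRect(cv2.findNonZero(q));bx=np.array([ray('top',x,.04)[:2] for x in cv2.boxPoints(rc)])
print('row corners lane',np.round([[(x-O)@L,(x-O)@N] for x in bx],4).tolist())
```

```text
top [242.3, 209.2] [243.77752859 210.2893652 ] 213
scene [305.2, 216.7] [306.26762679 218.0895778 ] 522
block [0.5459 0.1158 1.3471 0.763 ] 0.026241610000000016 0.0009962799999999313 0.021399999999999864
row corners lane [[0.1999, 0.0339], [0.2004, -0.0344], [0.0407, -0.0347], [0.0404, 0.0336]]
```

```bash
python3 -c "
from rig import job
print(job.sign_off())"
```

```text
the job is handed in; nothing more can be done
None
```

The job is handed in: the four packs are pressed home in the lane with an 11–13 N push and stand as one tight, straight row against the pad, the white block is released and standing square behind them, and I kept clear of everything else. The result of the judging was not reported back.

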